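# Close the casting flask over the tooth die

### The job

Assemble the brass flask on the round dark press plate, from the bottom up: first set the flask base upright in the middle of the plate, then stand the plaster tooth die upright in the middle of the base, then seat the taller of the two brass rings squarely on the base round the die, and last seat the lid with the knob on the ring. Leave the low ring, the blue dental cast and the bur stand where they are; let go of everything.

Things in the scene. Friction and masses are not known exactly. Their poses are not given: they have to be found in the camera images.
- plate_top (a point): Centre of the flat top face of the fixed round dark steel press plate, 96 mm in diameter, 10 mm high; plain flat top, no rim. z up. It lies elsewhere at each start.
- flask_base_mid (a point): Flask base: loose brass pan, plain round, 64 mm outer diameter, 18 mm high, 56 mm inner diameter, open at the top, closed floor 5 mm above its underside (recess 13 mm deep), about 0.3 kg, standing upright on the table. The point is on its axis half-way up, 9 mm above its underside; z up along the axis.
- die_mid (a point): Tooth die: loose plaster peg with a white tooth on top, 38 mm high in all: round body 25 to 26 mm in diameter up to 30 mm, the tooth (16 mm wide at most) on the last 8 mm; about 0.05 kg, standing upright. The point is on its axis half-way up, 19 mm above its underside; z up. Stood in the base it rises 25 mm above the base's rim.
- tall_ring_mid (a point): Tall ring: loose open brass ring, 64 mm outer diameter, 38 mm high: its lowest 4 mm are a tapered spigot (49 mm wide at the bottom, 54 mm at its top, bore 43 mm) that drops into the 56 mm mouth of the base; the 34 mm above have a 56 mm bore. About 0.22 kg, stands on its spigot. The point is on its axis 21 mm above its underside (17 mm above the shoulder that rests on the base); z up.
- low_ring_mid (a point): Low ring, not wanted: the same brass ring but only 14 mm high in all; unlike the base it has no floor (the table shows through). The point is on its axis 7 mm above its underside; z up.
- flask_lid_mid (a point): Flask lid: loose brass disc, 64 mm wide, 6 mm thick; under it a tapered spigot 4 mm high (49 mm wide at the bottom, 54 mm at the disc) that drops into the 56 mm mouth of the ring; on it a central knob 20 mm wide, 18 mm high, to grasp. 28 mm high in all, about 0.2 kg, stands on its spigot. The point is on its axis 14 mm above its underside (10 mm above the shoulder that rests on the ring); z up.
- blue_cast_mid (a point): Pale blue dental cast with teeth, 53x58x26 mm, a loose bystander. The point is 13 mm above its underside.
- bur_stand_mid (a point): Round blue bur stand with mounted points, 61 mm in diameter, 32 mm high, a loose bystander. The point is 16 mm above its underside.

How it is judged:
By the outcome, as a careful person would: the job done as asked, in the order asked, and still so for the second after the job is handed in, with the robot touching nothing.
It also fails if it takes over 104 s, if anything falls off the work surface, if the arm or the gripper's body presses on something with over 40 N, if the wrist force passes 120 N, or if a joint passes its speed limit or range.

### The arm

A 6-joint arm with a two-finger parallel gripper is mounted at the origin on a cart in front of the work surface, level with it; the furniture and walls round the work are solid. World frame = base frame: x ahead of the robot, y to its left, z up, the work surface at z = 0. Lengths are in m, angles in rad, forces in N, time in s.
With the tool pointing down it reaches from about 0.35 to 0.725 m from the base axis. Payload 6 kg.
Tool frame: the origin (TCP) lies at the centre of the arm's flange, where the gripper is bolted on; the fingertips stand robot.nose_length ahead of it and the grasp point (between the pads) lies 155 mm ahead of it (robot.nose_length is the distance from the TCP to the fingertips, in m); z points along the fingers, y is the line along which they close (so a half turn about z gives the same grasp; the last joint's range is limited). The gripper opens to 85 mm and grips with 20 to 120 N. Pads are 22 mm wide; open, the fingers measure 114 mm over their backs; the gripper's body (76 mm by 85 mm) begins 54 mm behind the grasp point. The pads swing forward as they close: fully open they stand 13 mm farther back than shut.
Start: joints at [-0.943, 0.04, 0.085, 0, -1.615, -0.334], TCP at [0.174, -0.574, 0.405] pointing down, gripper open.
Joint ranges: [-2.56, 2.56], [-1.29, 2.01], [-1.08, 1.49], [-3.29, 1.98], [-2.81, -0.18], [-2.99, 2.99]. Speed limits (rad/s): [2.57, 2.57, 3.01, 3.14, 3.14, 3.14].

### API

Orientations are given as a 3x3 rotation matrix whose columns are the frame's x, y, z axes.
In Python, from plant import robot gives the robot as it stands.
- The arm moves only by the shell command python3 -m creep 'ROWS' [FORCE]. ROWS is text: rows parted by semicolons, each of 7 numbers parted by spaces: the shift along the world's x, y, z in units of 60 mm (1.0 is 60 mm), then the turn, a rotation vector about the world's x, y, z in units of 6 degrees (1.0 is 6 degrees), then the gripper's target within -1 to 1 (fully open at 1, half-way at 0, shut at -1). In form: x y z ax ay az gripper; .... A call has 1 to 8 rows; each row shifts and turns the commanded pose from where the row before left it; what a row does not reach is not made up. A row lasts 1/8 s, in which the tool goes at most 62.5 mm and 10.7 degrees, less where a joint would pass 70% of its speed; a pose out of reach is approached as far as the arm can. A call is refused whole if a number of a shift passes 1 or a number of a turn 1, either way. A call with a gripper value outside its range is refused whole. The fingers move at their own pace and stop on an object; FORCE is the grip in N (left out, the last holds). Time passes only in rows, so rows that do not move let the fingers close. It gives the time, the measured TCP pose, the force, the opening and the grip force at its end, in the units of the state.
- robot.get_state(): the state, without advancing time (a new reading comes with each control period).
- robot.snapshot(name): name is "scene" or "top"; returns a dict with "img" (420x560x3 uint8, blue, green, red), "intrinsics" (3x3 intrinsics, pixels), "dist_coeffs" ([k1, k2, p1, p2, k3] as OpenCV has them; the pictures are not rectified), "rvec" (rotation vector, rad) and "tvec" (3), from world to camera coordinates, as OpenCV has them. Camera axes: x right, y down, z forward; pixel columns grow to the right and rows downward; lengths in m; the calibration is good to about 2 mm. A picture is of the moment at which its call begins. There is no depth.
- robot.close_job(): hands the job in; it is judged then, once.
Trained networks look in the newest picture that a camera, given by its name, has taken for a name from the list of things; names that differ only in an ending like _2 or _b are one class to them, and where a whole thing is asked for, a point or a joint stands for the part that bears it (a point fixed in the world has none). Each returns a list of dicts, best first, with "confidence" (0 to 1); they miss things now and then, are a little off and sometimes report something else, mostly with a low value. They report only what shows in the picture. A call takes as long as a camera call.
- robot.recognise(camera, name): "uv" ([column, row] in pixels, amid what is visible of it).
The state is a dict: "time_s": time; "joint_positions": joint angles; "qd": joint speeds; "joint_efforts": joint torques, N m; "tcp_pos": TCP position; "eef_rot": TCP orientation; "force": force on the tool from outside, world axes, zero at the start; "ft_torque": the same for the moment, N m; "width": finger opening in m; "grip_force": force on a finger pad.
Only numpy, scipy, OpenCV 4.12 (cv2) and the standard library are available. Lean on these libraries where they do the work, as an engineer would, in place of code of your own. Each camera call takes 0.05 s, during which the arm holds its last target. There are 200 camera calls.

## Working session

There is one attempt and no reset: what is moved stays moved. The work goes in short steps, Python scripts to look and compute and a shell command to move; the robot and the scene stay as the last step left them, time stands still between calls to the robot, and variables do not carry over. Pictures are saved under pics/ and viewed, at most 14 in all, crops included, and the job is handed in when it is done.

```bash
ls; mkdir -p pics; cat > h.py <<'E'
import numpy as np, cv2
from plant import robot
def snap(c,fn=None):
    s=robot.snapshot(c)
    if fn: cv2.imwrite('pics/'+fn,s['img'])
    return s
def ray(s,uv,z):
    K=np.array(s['intrinsics']);d=np.array(s['dist_coeffs'])
    p=cv2.undistortPoints(np.array([[uv]],float),K,d)[0,0]
    R=cv2.Rodrigues(np.array(s['rvec'],float))[0];t=np.array(s['tvec'],float).ravel()
    o=-R.T@t;v=R.T@np.array([p[0],p[1],1])
    return o+v*(z-o[2])/v[2]
def proj(s,P):
    return cv2.projectPoints(np.array(P,float).reshape(-1,3),np.array(s['rvec'],float),np.array(s['tvec'],float),np.array(s['intrinsics']),np.array(s['dist_coeffs']))[0].reshape(-1,2)
Z=dict(plate_top=.01,flask_base_mid=.009,die_mid=.019,tall_ring_mid=.021,low_ring_mid=.007,flask_lid_mid=.014,blue_cast_mid=.013,bur_stand_mid=.016)
E
python3 - <<'E'
from h import *
print(robot.nose_length)
for c in('scene','top'):
    s=snap(c,c+'0.png')
    R=cv2.Rodrigues(np.array(s['rvec'],float))[0];print(c,-R.T@np.array(s['tvec']).ravel())
    for n,z in Z.items():
        for r in robot.recognise(c,n)[:2]: print(n,np.round(r['uv']),round(r['confidence'],2),ray(s,r['uv'],z).round(3))
st=robot.get_state();print(st['time_s'],st['tcp_pos'],np.round(st['eef_rot'],3),st['width'])
E
```

```text
pics
0.1734
scene [-0.15320311  0.85626578  0.61618638]
plate_top [268. 211.] 0.76 [ 0.573 -0.002  0.01 ]
flask_base_mid [313. 185.] 0.7 [ 0.576 -0.187  0.009]
die_mid [206. 302.] 0.5 [0.428 0.343 0.019]
tall_ring_mid [316. 233.] 0.57 [0.414 0.025 0.021]
low_ring_mid [352. 201.] 0.49 [ 0.451 -0.178  0.007]
flask_lid_mid [262. 271.] 0.75 [0.419 0.201 0.014]
blue_cast_mid [147. 276.] 0.59 [0.58  0.353 0.013]
bur_stand_mid [213. 238.] 0.69 [0.581 0.175 0.016]
top [0.41865755 0.07427537 1.14574236]
plate_top [317. 188.] 0.62 [ 0.582 -0.017  0.01 ]
flask_base_mid [385. 190.] 0.8 [ 0.58  -0.192  0.009]
flask_base_mid [177. 247.] 0.63 [0.426 0.337 0.009]
die_mid [176. 245.] 0.42 [0.432 0.339 0.019]
tall_ring_mid [308. 244.] 0.85 [0.439 0.007 0.021]
low_ring_mid [384. 238.] 0.78 [ 0.456 -0.189  0.007]
flask_lid_mid [241. 247.] 0.75 [0.43  0.174 0.014]
blue_cast_mid [177. 180.] 0.79 [0.6   0.345 0.013]
bur_stand_mid [253. 177.] 0.58 [0.609 0.148 0.016]
0.9 [ 0.1737767  -0.574277    0.40467467] [[-0.957 -0.29  -0.   ]
 [-0.29   0.957  0.   ]
 [ 0.     0.    -1.   ]] 0.08523781008654509
```

View pics/top0.png

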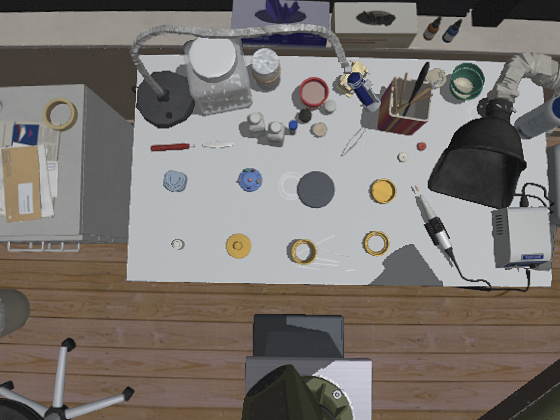

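View pics/scene0.png

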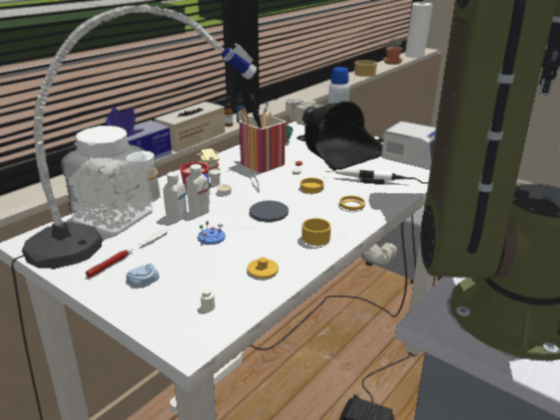

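```bash
cat >> h.py <<'E'
MOD=dict(plate_top=[(.048,0),(.048,.01)],flask_base_mid=[(.032,0),(.032,.018)],die_mid=[(.0128,0),(.0128,.03),(.007,.038)],
 tall_ring_mid=[(.0245,0),(.027,.004),(.032,.004),(.032,.038)],low_ring_mid=[(.0245,0),(.032,.004),(.032,.014)],
 flask_lid_mid=[(.0245,0),(.032,.004),(.032,.010),(.01,.01),(.01,.028)])
A=np.linspace(0,2*np.pi,48,endpoint=False)
def cen(h):
    m=cv2.moments(np.float32(h).reshape(-1,1,2));return np.array([m['m10'],m['m01']])/m['m00'],m['m00']
def model(s,n,xy,z0=0):
    P=[(xy[0]+r*np.cos(a),xy[1]+r*np.sin(a),z0+z) for r,z in MOD[n] for a in A]
    return cv2.convexHull(np.float32(proj(s,P)))
def mask(s,n):
    f=cv2.resize(s['img'],None,fx=4,fy=4,interpolation=cv2.INTER_CUBIC)
    h=cv2.cvtColor(f,cv2.COLOR_BGR2HSV)
    if n=='plate_top': return ((h[...,2]<130)).astype(np.uint8)
    if n=='die_mid':
        bg=np.array([225,225,225]); return None
    return ((h[...,1]>90)&(h[...,0]>8)&(h[...,0]<35)).astype(np.uint8)
def fit(s,n,guess,z0=0,m=None):
    from scipy.optimize import least_squares
    m=mask(s,n) if m is None else m
    cs,_=cv2.findContours(m,cv2.RETR_EXTERNAL,cv2.CHAIN_APPROX_NONE)
    g,_=cen(model(s,n,guess,z0))
    best=None
    for c in cs:
        if cv2.contourArea(c)<300: continue
        h=cv2.convexHull(np.float32((c-1.5)/4));cc,a=cen(h)
        if best is None or np.linalg.norm(cc-g)<best[0]: best=(np.linalg.norm(cc-g),cc,a)
    if best is None: return None
    r=least_squares(lambda p:cen(model(s,n,p,z0))[0]-best[1],guess,diff_step=1e-3)
    return r.x.round(4),round(best[2]/cen(model(s,n,r.x,z0))[1],3)
E
python3 - <<'E'
from h import *
G=dict(plate_top=(.58,-.015),flask_base_mid=(.58,-.192),tall_ring_mid=(.437,.01),low_ring_mid=(.456,-.189),flask_lid_mid=(.43,.174))
for c in('top','scene'):
    s=snap(c);print(c)
    for n,g in G.items(): print(n,fit(s,n,g))
    x,y=np.round(proj(s,[.43,.339,.019])[0]).astype(int)
    cr=s['img'][y-16:y+17,x-16:x+17];cv2.imwrite('pics/die_%s.png'%c,cv2.resize(cr,None,fx=12,fy=12,interpolation=cv2.INTER_NEAREST));print(x,y)
a=cv2.imread('pics/die_top.png');b=cv2.imread('pics/die_scene.png');cv2.imwrite('pics/die.png',np.hstack([a,b]))
E
```

```text
top
plate_top (array([0.5136, 0.0657]), 206.491)
flask_base_mid (array([ 0.5785, -0.1873]), 0.924)
tall_ring_mid (array([0.4204, 0.0174]), 0.955)
low_ring_mid (array([ 0.4441, -0.1693]), 0.945)
flask_lid_mid (array([0.4329, 0.1829]), 0.94)
176 246
scene
plate_top (array([ 0.5583, -0.0306]), 316.959)
flask_base_mid (array([ 0.5796, -0.1849]), 0.822)
tall_ring_mid (array([0.4204, 0.0187]), 0.884)
low_ring_mid (array([ 0.4448, -0.1675]), 0.814)
flask_lid_mid (array([0.4322, 0.1845]), 0.88)
207 301
```

View pics/die.png

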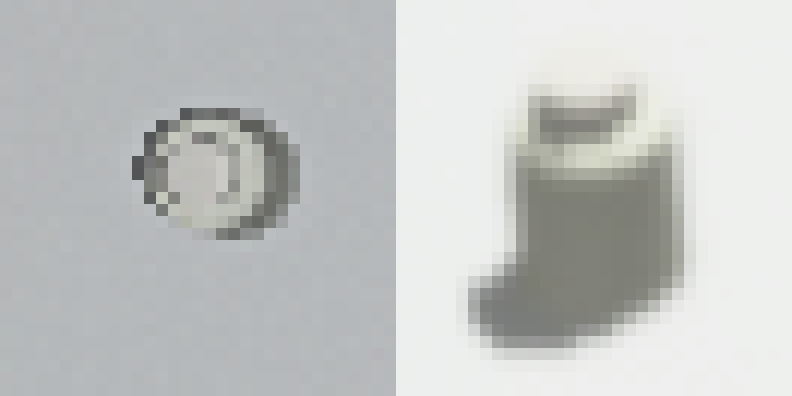

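```bash
sed -i 's/cv2.RETR_EXTERNAL/cv2.RETR_LIST/' h.py; sed -i "s/    if n=='die_mid':/    if n=='die_mid': return (h[...,2]<150).astype(np.uint8)\n    if 0:/" h.py
python3 - <<'E'
from h import *
from scipy.optimize import least_squares
for c in('top','scene'):
    s=snap(c);print(c,fit(s,'plate_top',(.58,-.015)))
    S=s if c=='top' else S; T=s
def bb(s,p):
    h=model(s,'die_mid',p).reshape(-1,2);return np.r_[h.min(0),h.max(0)]
p=least_squares(lambda p:(bb(S,p)-[170.7,238.6,184.6,249.6]),(.43,.34),diff_step=1e-3)
print(p.x,p.fun)
q=least_squares(lambda p:(bb(T,p)-[201.5,288.2,214.6,309.5])[:3],(.43,.34),diff_step=1e-3)
print(q.x,q.fun,bb(T,q.x),bb(T,p.x))
E
```

```text
top (array([ 0.5805, -0.0123]), 0.999)
scene (array([ 0.5795, -0.0092]), 0.866)
[0.43378401 0.3351458 ] [ 0.56591492  0.32779541 -0.57947693 -0.33377991]
[0.4320093  0.33453977] [-1.10227966 -0.04634399  1.12169495] [200.39772 288.15366 215.7217  312.12888] [199.45714 287.93555 214.78833 311.89633]
```

```bash
python3 -m creep '.5 .8 0 0 0 0 1; .5 .8 0 0 0 0 1; .5 .8 0 0 0 0 1; .5 .8 0 0 0 0 1; .5 .8 0 0 0 0 1;.5 .8 0 0 0 0 1;.5 .8 0 0 0 0 1;.5 .8 0 0 0 0 1' 60; python3 -m creep '.5 0 -.4 0 0 0 1; .5 0 -.4 0 0 0 1; .5 0 -.4 0 0 0 1; .5 0 -.4 0 0 0 1; .5 0 -.4 0 0 0 1;.25 .07 -.4 0 0 0 1;0 0 0 0 0 0 1;0 0 0 0 0 0 1'
```

```text
time_s: 2.1
tcp_pos: [0.4142, -0.1885, 0.4051]
eef_rot: [[-0.957, -0.29, 0.001], [-0.29, 0.957, 0.0], [-0.001, -0.0, -1.0]]
force: [0.8, 0.4, -0.7]
width: 0.0855
grip_force: 0.0
time_s: 3.1
tcp_pos: [0.5787, -0.1863, 0.2619]
eef_rot: [[-0.957, -0.29, 0.001], [-0.29, 0.957, -0.001], [-0.001, -0.001, -1.0]]
force: [-0.4, 0.3, 0.1]
width: 0.0852
grip_force: 0.0
```

```bash
python3 -m creep '0 0 -.5 0 0 0 1; 0 0 -.5 0 0 0 1; 0 0 -.37 0 0 0 1; 0 0 0 0 0 0 1'
python3 - <<'E'
from h import *
s=snap('scene');cv2.imwrite('pics/g1.png',cv2.resize(s['img'][120:240,250:410],None,fx=5,fy=5,interpolation=cv2.INTER_CUBIC))
p=np.array([.579,-.186,0]);d=np.array([-.29,.957,0])*.045
for z in(0,.01,.02):
  print(z,((proj(s,[p+d+[0,0,z],p-d+[0,0,z]])-[250,120])*5).round())
E
```

```text
time_s: 3.6
tcp_pos: [0.5781, -0.1862, 0.1784]
eef_rot: [[-0.957, -0.289, -0.001], [-0.289, 0.957, 0.0], [0.001, 0.001, -1.0]]
force: [-0.6, 0.0, 0.5]
width: 0.0855
grip_force: 0.0
0 [[280. 375.]
 [336. 306.]]
0.01 [[280. 358.]
 [337. 289.]]
0.02 [[281. 340.]
 [337. 272.]]
```

View pics/g1.png

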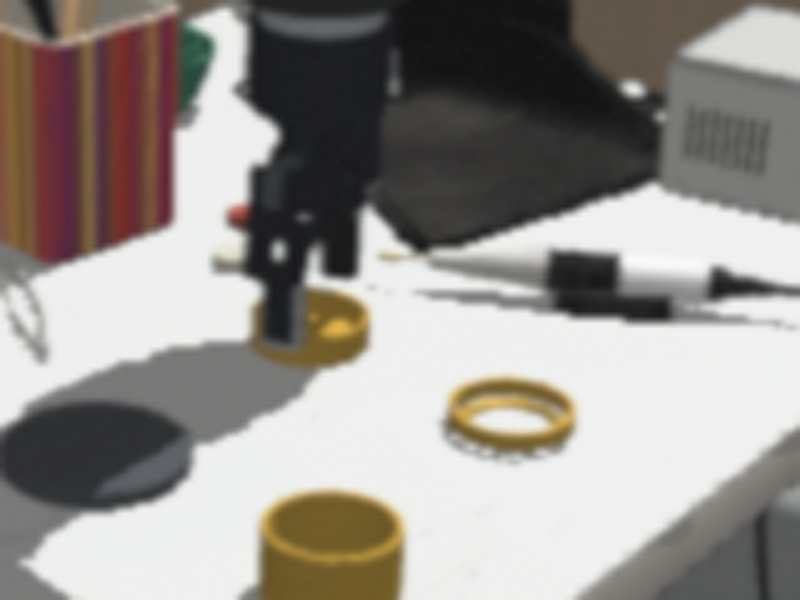

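```bash
python3 -m creep '0 0 -.12 0 0 0 1; 0 0 0 0 0 0 0; 0 0 0 0 0 0 -.2;0 0 0 0 0 0 -.3;0 0 0 0 0 0 -.3;0 0 0 0 0 0 -.3;0 0 0 0 0 0 -.3' 60;python3 -m creep '0 0 .5 0 0 0 -.3; 0 0 .5 0 0 0 -.3; 0 0 0 0 0 0 -.3; 0 0 0 0 0 0 -.3'
python3 - <<'E'
from h import *
for c in('scene','top'):
  s=snap(c);cv2.imwrite('pics/g2.png',cv2.resize(s['img'][120:240,250:410],None,fx=5,fy=5,interpolation=cv2.INTER_CUBIC)) if c=='scene' else 0
  for z0 in(.055,.06,.065): print(c,fit(s,'flask_base_mid',(.579,-.186),z0))
E
```

```text
time_s: 4.53
tcp_pos: [0.5792, -0.1862, 0.1727]
eef_rot: [[-0.957, -0.29, 0.002], [-0.29, 0.957, -0.001], [-0.002, -0.001, -1.0]]
force: [-1.2, 0.7, 5.8]
width: 0.062
grip_force: 66.3
time_s: 5.03
tcp_pos: [0.5782, -0.1859, 0.2293]
eef_rot: [[-0.957, -0.289, -0.003], [-0.289, 0.957, 0.001], [0.002, 0.002, -1.0]]
force: [0.6, 0.6, -4.2]
width: 0.0618
grip_force: 66.7
scene (array([ 0.5717, -0.2007]), 0.483)
scene (array([ 0.5652, -0.1912]), 0.474)
scene (array([ 0.5586, -0.1816]), 0.465)
top (array([ 0.5558, -0.1854]), 0.202)
top (array([ 0.5552, -0.1842]), 0.2)
top (array([ 0.5546, -0.183 ]), 0.199)
```

View pics/g2.png

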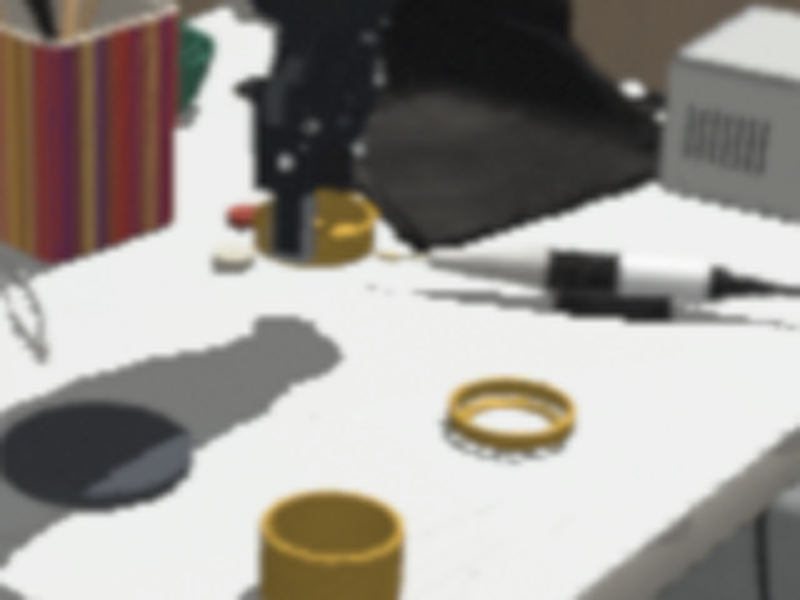

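```bash
python3 -m creep '0 .6 0 0 0 0 -.3; 0 .8 0 0 0 0 -.3; 0 .8 0 0 0 0 -.3; .02 .5 0 0 0 0 -.3; 0 .22 0 0 0 0 -.3; 0 0 -.4 0 0 0 -.3; 0 0 -.2 0 0 0 -.3; 0 0 0 0 0 0 -.3'
```

```text
time_s: 6.12
tcp_pos: [0.5795, -0.0115, 0.1936]
eef_rot: [[-0.957, -0.289, -0.003], [-0.289, 0.957, -0.001], [0.003, 0.0, -1.0]]
force: [0.6, -0.3, -3.5]
width: 0.0615
grip_force: 66.7
```

```bash
python3 -m creep '0 0 -.12 0 0 0 -.3; 0 0 0 0 0 0 -.3'; python3 -m creep '0 0 -.03 0 0 0 -.3; 0 0 0 0 0 0 -.3';  python3 -m creep '0 0 -.02 0 0 0 -.3; 0 0 0 0 0 0 -.3'
```

```text
time_s: 6.38
tcp_pos: [0.5799, -0.0111, 0.1879]
eef_rot: [[-0.957, -0.289, -0.0], [-0.289, 0.957, 0.0], [0.0, 0.0, -1.0]]
force: [-2.1, -0.8, -3.0]
width: 0.0615
grip_force: 66.8
time_s: 6.62
tcp_pos: [0.58, -0.0109, 0.1864]
eef_rot: [[-0.957, -0.29, 0.0], [-0.29, 0.957, 0.0], [-0.0, 0.0, -1.0]]
force: [0.7, 0.5, -3.1]
width: 0.0617
grip_force: 66.8
time_s: 6.88
tcp_pos: [0.58, -0.0109, 0.185]
eef_rot: [[-0.957, -0.29, -0.0], [-0.29, 0.957, 0.0], [0.0, 0.0, -1.0]]
force: [0.2, -1.1, -2.6]
width: 0.062
grip_force: 66.8
```

```bash
python3 -m creep '0 0 -.02 0 0 0 -.3; 0 0 0 0 0 0 -.3'; python3 -m creep '0 0 -.015 0 0 0 -.3; 0 0 0 0 0 0 -.3';  python3 -m creep '0 0 -.015 0 0 0 -.3; 0 0 0 0 0 0 -.3'|grep -A3 tcp
```

```text
time_s: 7.12
tcp_pos: [0.5799, -0.0109, 0.1837]
eef_rot: [[-0.957, -0.29, -0.0], [-0.29, 0.957, 0.0], [0.0, 0.0, -1.0]]
force: [-0.2, -1.2, -3.3]
width: 0.062
grip_force: 66.8
time_s: 7.38
tcp_pos: [0.58, -0.0109, 0.1829]
eef_rot: [[-0.957, -0.29, -0.0], [-0.29, 0.957, 0.0], [0.0, 0.0, -1.0]]
force: [-0.6, -0.2, -3.0]
width: 0.0614
grip_force: 66.8
tcp_pos: [0.5801, -0.0109, 0.1828]
eef_rot: [[-0.957, -0.29, 0.0], [-0.29, 0.957, -0.0], [-0.0, -0.0, -1.0]]
force: [-2.7, 0.8, 1.8]
width: 0.0615
```

```bash
python3 -m creep '0 0 0 0 0 0 1;0 0 0 0 0 0 1;0 0 0 0 0 0 1;0 0 0 0 0 0 1;0 0 .3 0 0 0 1;0 0 .6 0 0 0 1;0 0 .6 0 0 0 1;0 0 0 0 0 0 1'; python3 -m creep '-.4 .5 0 0 0 0 1;-.4 .7 0 0 0 0 1;-.4 .8 0 0 0 0 1;-.4 .8 0 0 0 0 1;-.4 .8 0 0 0 0 1;-.25 .8 0 0 0 0 1;-.2 .8 0 0 0 0 0.5;0 .5 0 0 0 0 0.2';  python3 -m creep '0 0.05 0 0 0 0 -.1;0 0 0 0 0 0 -.1;0 0 0 0 0 0 -.1'
python3 - <<'E'
from h import *
for c in('top','scene'):
    s=snap(c,c+'1.png');print(c,fit(s,'flask_base_mid',(.58,-.011),.01),fit(s,'tall_ring_mid',(.42,.018)))
E
```

```text
time_s: 8.62
tcp_pos: [0.5809, -0.0109, 0.2776]
eef_rot: [[-0.957, -0.29, 0.008], [-0.29, 0.957, 0.001], [-0.008, -0.001, -1.0]]
force: [-0.5, -0.2, -0.8]
width: 0.0854
grip_force: 0.0
time_s: 9.62
tcp_pos: [0.4319, 0.3331, 0.2726]
eef_rot: [[-0.957, -0.292, 0.0], [-0.292, 0.957, 0.001], [-0.0, 0.001, -1.0]]
force: [1.2, 0.2, 0.9]
width: 0.0522
grip_force: 0.0
time_s: 10.0
tcp_pos: [0.4332, 0.3332, 0.2722]
eef_rot: [[-0.957, -0.289, 0.0], [-0.289, 0.957, 0.0], [-0.0, 0.0, -1.0]]
force: [0.4, -0.6, 0.1]
width: 0.0386
grip_force: 0.0
top (array([ 0.5801, -0.0114]), 0.989) (array([0.4204, 0.0174]), 0.956)
scene (array([ 0.5792, -0.008 ]), 0.899) (array([0.4204, 0.0187]), 0.883)
```

View pics/scene1.png

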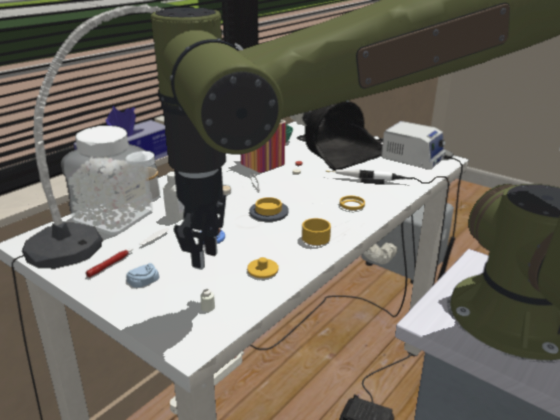

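```bash
python3 -m creep '0 .025 -.4 0 0 0 -.1;0 0 -.5 0 0 0 -.1;0 0 -.3 0 0 0 -.1;0 0 -.17 0 0 0 -.1;0 0 0 0 0 0 -.1;0 0 0 0 0 0 -.1'
python3 - <<'E'
from h import *
s=snap('scene');a=s['img'][235:325,150:270];t=snap('top');b=t['img'][205:295,120:240]
cv2.imwrite('pics/d1.png',cv2.resize(np.hstack([a,b]),None,fx=3.3,fy=3.3,interpolation=cv2.INTER_CUBIC))
E
```

```text
time_s: 10.85
tcp_pos: [0.4333, 0.3359, 0.191]
eef_rot: [[-0.957, -0.29, 0.001], [-0.29, 0.957, 0.001], [-0.002, 0.001, -1.0]]
force: [-0.1, -0.6, -0.1]
width: 0.0387
grip_force: 0.0
```

View pics/d1.png

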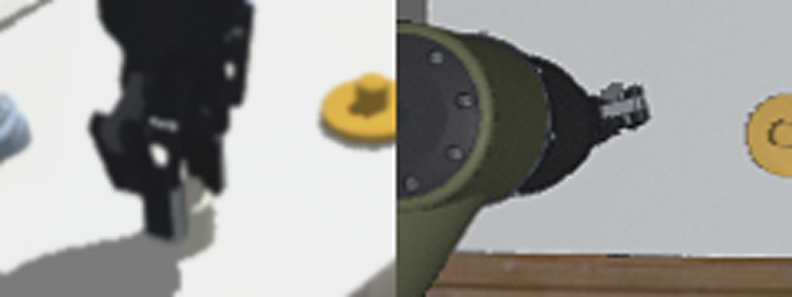

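```bash
python3 -m creep '0 0 0 0 0 0 -.25;0 0 0 0 0 0 -.35;0 0 0 0 0 0 -.5;0 0 0 0 0 0 -.7;0 0 0 0 0 0 -.7;0 0 0 0 0 0 -.7' 35;python3 -m creep '0 0 .3 0 0 0 -.7;0 0 .4 0 0 0 -.7;0 0 .4 0 0 0 -.7;0 0 0 0 0 0 -.7;0 0 0 0 0 0 -.7'
python3 - <<'E'
from h import *
s=snap('scene');a=s['img'][215:305,150:270]
cv2.imwrite('pics/d2.png',cv2.resize(a,None,fx=5,fy=5,interpolation=cv2.INTER_CUBIC))
E
```

```text
time_s: 11.7
tcp_pos: [0.4331, 0.3357, 0.1903]
eef_rot: [[-0.957, -0.29, 0.001], [-0.29, 0.957, 0.001], [-0.001, 0.0, -1.0]]
force: [-0.4, 0.2, 3.2]
width: 0.0236
grip_force: 34.6
time_s: 12.32
tcp_pos: [0.4328, 0.3354, 0.2555]
eef_rot: [[-0.957, -0.289, -0.001], [-0.289, 0.957, -0.0], [0.001, 0.0, -1.0]]
force: [-0.3, 0.1, -0.4]
width: 0.0234
grip_force: 34.4
```

View pics/d2.png

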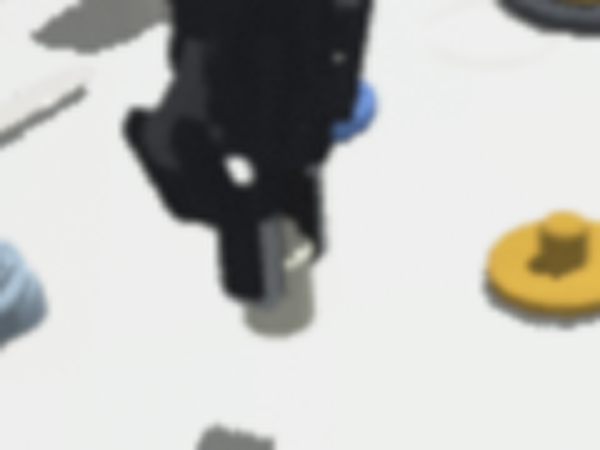

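```bash
python3 -m creep '.2 -.5 0 0 0 0 -.7;.35 -.7 0 0 0 0 -.7;.35 -.8 0 0 0 0 -.7;.4 -.8 0 0 0 0 -.7;.4 -.8 0 0 0 0 -.7;.35 -.8 0 0 0 0 -.7;.25 -.8 0 0 0 0 -.7;.15 -.4 0 0 0 0 -.7';  python3 -m creep '0 -.17 0 0 0 0 -.7;0 0 0 0 0 0 -.7;0 0 -.3 0 0 0 -.7;0 0 -.3 0 0 0 -.7;0 0 0 0 0 0 -.7;0 0 0 0 0 0 -.7'
```

```text
time_s: 13.38
tcp_pos: [0.5801, -0.0028, 0.2545]
eef_rot: [[-0.958, -0.287, -0.002], [-0.287, 0.958, -0.001], [0.002, 0.0, -1.0]]
force: [0.3, 0.3, -0.5]
width: 0.0231
grip_force: 34.5
time_s: 14.12
tcp_pos: [0.5801, -0.0103, 0.2199]
eef_rot: [[-0.957, -0.29, -0.0], [-0.29, 0.957, -0.0], [0.0, -0.0, -1.0]]
force: [0.7, -0.2, -0.5]
width: 0.0235
grip_force: 34.5
```

Expected contact at TCP z ≈ 0.205.

```bash
python3 -m creep '0 -.01 -.1 0 0 0 -.7;0 0 -.1 0 0 0 -.7;0 0 0 0 0 0 -.7';  python3 -m creep '0 0 -.025 0 0 0 -.7;0 0 0 0 0 0 -.7' | egrep 'tcp|force';python3 -m creep '0 0 -.015 0 0 0 -.7;0 0 0 0 0 0 -.7' | egrep 'tcp|force'
```

```text
time_s: 14.5
tcp_pos: [0.5797, -0.0113, 0.2071]
eef_rot: [[-0.957, -0.289, -0.001], [-0.289, 0.957, -0.0], [0.001, 0.0, -1.0]]
force: [-1.3, -0.5, -1.3]
width: 0.0233
grip_force: 34.5
tcp_pos: [0.58, -0.0112, 0.2064]
force: [-0.5, 0.0, -0.4]
grip_force: 34.5
tcp_pos: [0.58, -0.0112, 0.2055]
force: [-0.4, 0.4, -0.6]
grip_force: 34.5
```

```bash
python3 -m creep '0 0 -.01 0 0 0 -.7;0 0 0 0 0 0 -.7' | egrep 'tcp|force';python3 -m creep '0 0 -.01 0 0 0 -.7;0 0 0 0 0 0 -.7' | egrep 'tcp|force'
```

```text
tcp_pos: [0.58, -0.0112, 0.2053]
force: [-0.7, 0.3, 3.5]
grip_force: 34.7
tcp_pos: [0.5801, -0.0112, 0.2053]
force: [-3.8, 0.8, 6.4]
grip_force: 35.1
```

```bash
python3 -m creep '0 0 .01 0 0 0 -.3;0 0 0 0 0 0 -.1;0 0 0 0 0 0 -.1;0 0 0 0 0 0 -.1;0 0 .2 0 0 0 -.1;0 0 .5 0 0 0 0;0 0 .6 0 0 0 1;0 0 0 0 0 0 1'; python3 -m creep '-.4 .1 0 0 0 0 1;-.6 .1 0 0 0 0 1;-.6 .1 0 0 0 0 1;-.6 .1 0 0 0 0 1;-.46 .1 0 0 0 0 1;0 0 0 0 0 0 1;0 0 0 0 0 0 1'
python3 - <<'E'
from h import *
for c in('top','scene'):
    s=snap(c,c+'2.png');print(c,fit(s,'flask_base_mid',(.58,-.011),.01),fit(s,'tall_ring_mid',(.42,.018)))
    x,y=np.round(proj(s,[.58,-.011,.03])[0]).astype(int);cr=cv2.resize(s['img'][y-25:y+25,x-30:x+30],None,fx=6,fy=6,interpolation=cv2.INTER_CUBIC)
    A=cr if c=='top' else np.hstack([A,cr])
cv2.imwrite('pics/b2.png',A)
E
```

```text
time_s: 16.5
tcp_pos: [0.5808, -0.0112, 0.2878]
eef_rot: [[-0.957, -0.29, 0.007], [-0.29, 0.957, 0.001], [-0.007, -0.001, -1.0]]
force: [0.0, 0.8, -0.3]
width: 0.0772
grip_force: 0.0
time_s: 17.38
tcp_pos: [0.4206, 0.0188, 0.2831]
eef_rot: [[-0.957, -0.29, 0.001], [-0.29, 0.957, 0.0], [-0.001, 0.0, -1.0]]
force: [0.6, 0.2, 0.5]
width: 0.0853
grip_force: 0.0
top (array([ 0.5801, -0.0114]), 0.988) (array([ 0.3312, -0.0297]), 0.061)
scene (array([ 0.5786, -0.0072]), 0.882) (array([0.42  , 0.0191]), 0.875)
```

View pics/b2.png

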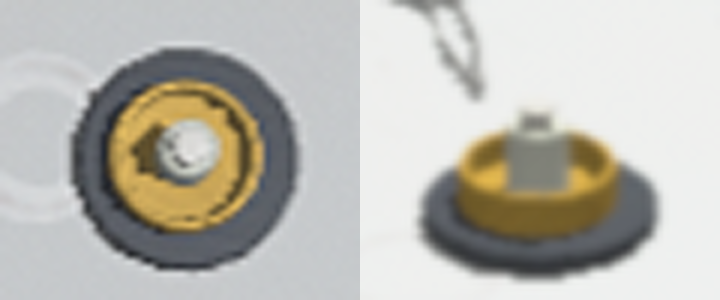

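```bash
python3 -m creep '0 -.01 -.5 0 0 0 1;0 0 -.5 0 0 0 1;0 0 -.4 0 0 0 1;0 0 -.2 0 0 0 1;0 0 0 0 0 0 1;0 0 0 0 0 0 1'|egrep 'tcp|force'; python3 -m creep '0 0 0 0 0 0 .5;0 0 0 0 0 0 0;0 0 0 0 0 0 -.2;0 0 0 0 0 0 -.3;0 0 0 0 0 0 -.3;0 0 0 0 0 0 -.3;0 0 0 0 0 0 -.3' 60; python3 -m creep '0 0 .3 0 0 0 -.3;0 0 .5 0 0 0 -.3;0 0 .6 0 0 0 -.3;0 0 .2 0 0 0 -.3;0 0 0 0 0 0 -.3;0 0 0 0 0 0 -.3'
python3 - <<'E'
from h import *
for c in('top','scene'):
    s=snap(c)
    x,y=np.round(proj(s,[.42,.018,.11])[0]).astype(int);cr=cv2.resize(s['img'][y-25:y+25,x-30:x+30],None,fx=6,fy=6,interpolation=cv2.INTER_CUBIC)
    A=cr if c=='top' else np.hstack([A,cr])
cv2.imwrite('pics/r1.png',A)
E
```

```text
tcp_pos: [0.4209, 0.0183, 0.1879]
force: [0.4, 0.0, 0.6]
grip_force: 0.0
time_s: 19.1
tcp_pos: [0.4209, 0.0185, 0.1886]
eef_rot: [[-0.957, -0.29, 0.003], [-0.29, 0.957, 0.001], [-0.003, 0.0, -1.0]]
force: [-0.7, 0.4, 4.7]
width: 0.0628
grip_force: 64.3
time_s: 19.85
tcp_pos: [0.42, 0.0182, 0.281]
eef_rot: [[-0.957, -0.29, -0.003], [-0.29, 0.957, -0.0], [0.003, 0.0, -1.0]]
force: [-0.1, 0.4, -3.5]
width: 0.0629
grip_force: 66.2
```

View pics/r1.png

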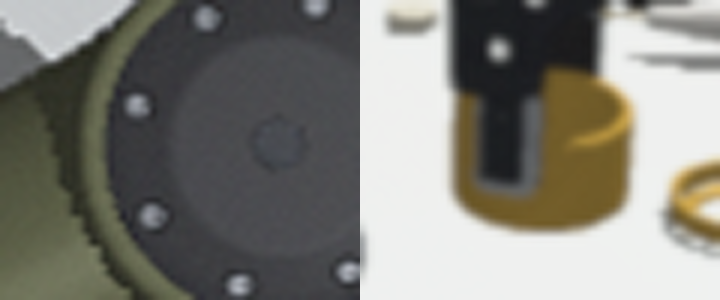

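```bash
python3 -m creep '.4 -.1 0 0 0 0 -.3;.6 -.1 0 0 0 0 -.3;.6 -.1 0 0 0 0 -.3;.6 -.1 0 0 0 0 -.3;.46 -.09 0 0 0 0 -.3;0 0 0 0 0 0 -.3;0 0 -.4 0 0 0 -.3;0 0 -.3 0 0 0 -.3'|egrep 'tcp|force'; python3 -m creep '0 0 -.15 0 0 0 -.3;0 0 0 0 0 0 -.3;0 0 0 0 0 0 -.3'
```

```text
tcp_pos: [0.5793, -0.0111, 0.2391]
force: [0.3, -0.3, -3.1]
grip_force: 66.4
time_s: 21.32
tcp_pos: [0.5802, -0.0111, 0.2329]
eef_rot: [[-0.957, -0.29, 0.001], [-0.29, 0.957, 0.0], [-0.001, -0.0, -1.0]]
force: [-0.2, 0.4, -3.3]
width: 0.0621
grip_force: 66.4
```

```bash
python3 -m creep '0 0 -.15 0 0 0 -.3;0 0 -.1 0 0 0 -.3;0 0 0 0 0 0 -.3'|egrep 'tcp|force'; python3 -m creep '0 0 -.04 0 0 0 -.3;0 0 0 0 0 0 -.3'|egrep 'tcp|force'; python3 -m creep '0 0 -.03 0 0 0 -.3;0 0 0 0 0 0 -.3'|egrep 'tcp|force'
```

```text
tcp_pos: [0.5797, -0.0113, 0.2159]
force: [0.3, -0.8, -1.7]
grip_force: 66.4
tcp_pos: [0.58, -0.0112, 0.2144]
force: [0.1, -0.4, -3.1]
grip_force: 66.4
tcp_pos: [0.5801, -0.0111, 0.2129]
force: [2.0, 0.3, -1.9]
grip_force: 66.5
```

```bash
python3 -m creep '0 0 -.015 0 0 0 -.3;0 0 0 0 0 0 -.3'|egrep 'tcp|force'; python3 -m creep '0 0 -.015 0 0 0 -.3;0 0 0 0 0 0 -.3'|egrep 'tcp|force'
```

```text
tcp_pos: [0.5801, -0.0111, 0.2128]
force: [-3.5, 1.8, 5.6]
grip_force: 67.0
tcp_pos: [0.5802, -0.0111, 0.2128]
force: [-6.2, 2.3, 9.0]
grip_force: 67.5
```

```bash
python3 -m creep '0 0 .01 0 0 0 0.3;0 0 0 0 0 0 1;0 0 0 0 0 0 1;0 0 0 0 0 0 1;0 0 .2 0 0 0 1;0 0 .5 0 0 0 1;0 0 .6 0 0 0 1;0 0 .2 0 0 0 1'|egrep 'tcp|width'; python3 -m creep '-.4 .5 0 0 0 0 0;-.5 .7 0 0 0 0 -.1;-.5 .7 0 0 0 0 -.1;-.5 .7 0 0 0 0 -.1;-.5 .5 0 0 0 0 -.1;-.06 .14 0 0 0 0 -.1;0 0 0 0 0 0 -.1;0 0 0 0 0 0 -.1'
python3 - <<'E'
from h import *
for c in('top','scene'):
    s=snap(c)
    MOD['st']=[(.032,.01),(.032,.062)]
    print(c,fit(s,'st',(.58,-.011),0,mask(s,'')),fit(s,'flask_lid_mid',(.4325,.1837)))
    x,y=np.round(proj(s,[.58,-.011,.03])[0]).astype(int);cr=cv2.resize(s['img'][y-25:y+25,x-30:x+30],None,fx=6,fy=6,interpolation=cv2.INTER_CUBIC)
    A=cr if c=='top' else np.hstack([A,cr])
cv2.imwrite('pics/b3.png',A)
E
```

```text
tcp_pos: [0.5804, -0.0113, 0.3053]
width: 0.0854
time_s: 24.7
tcp_pos: [0.4329, 0.1826, 0.3013]
eef_rot: [[-0.957, -0.289, -0.0], [-0.289, 0.957, -0.0], [0.0, -0.0, -1.0]]
force: [0.5, 0.1, 0.0]
width: 0.0382
grip_force: 0.0
top (array([ 0.58  , -0.0118]), 0.975) (array([0.4232, 0.1609]), 0.127)
scene (array([ 0.5626, -0.0077]), 0.495) (array([0.4321, 0.1844]), 0.875)
```

View pics/b3.png

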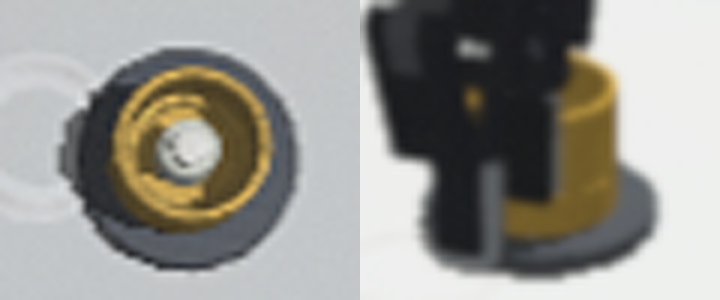

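```bash
python3 -m creep '0 .018 -.5 0 0 0 -.1;0 0 -.5 0 0 0 -.1;0 0 -.5 0 0 0 -.1;0 0 -.25 0 0 0 -.1;0 0 -.15 0 0 0 -.1;0 0 0 0 0 0 -.1;0 0 0 0 0 0 -.1'|egrep 'tcp|force'; python3 -m creep '0 0 0 0 0 0 -.3;0 0 0 0 0 0 -.5;0 0 0 0 0 0 -.7;0 0 0 0 0 0 -.8;0 0 0 0 0 0 -.8;0 0 0 0 0 0 -.8;0 0 0 0 0 0 -.8' 70; python3 -m creep '0 0 .3 0 0 0 -.8;0 0 .5 0 0 0 -.8;0 0 .6 0 0 0 -.8;0 0 .5 0 0 0 -.8;0 0 0 0 0 0 -.8;0 0 0 0 0 0 -.8'
python3 - <<'E'
from h import *
for c in('top','scene'):
    s=snap(c)
    x,y=np.round(proj(s,[.4325,.184,.12])[0]).astype(int);cr=cv2.resize(s['img'][y-25:y+25,x-30:x+30],None,fx=6,fy=6,interpolation=cv2.INTER_CUBIC)
    A=cr if c=='top' else np.hstack([A,cr])
cv2.imwrite('pics/l1.png',A)
E
```

```text
tcp_pos: [0.4327, 0.1845, 0.1886]
force: [-0.1, -0.5, 0.0]
grip_force: 0.0
time_s: 26.55
tcp_pos: [0.4326, 0.1844, 0.1883]
eef_rot: [[-0.957, -0.29, 0.001], [-0.29, 0.957, 0.0], [-0.001, 0.0, -1.0]]
force: [-2.2, -1.3, 4.9]
width: 0.0171
grip_force: 68.4
time_s: 27.3
tcp_pos: [0.4321, 0.1843, 0.3006]
eef_rot: [[-0.957, -0.29, -0.002], [-0.29, 0.957, -0.0], [0.001, 0.0, -1.0]]
force: [-1.0, 0.1, -2.6]
width: 0.0167
grip_force: 68.6
```

View pics/l1.png

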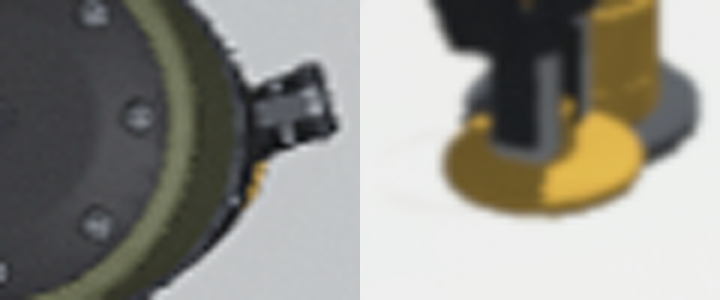

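```bash
python3 -m creep '.4 -.5 0 0 0 0 -.8;.5 -.7 0 0 0 0 -.8;.5 -.7 0 0 0 0 -.8;.5 -.7 0 0 0 0 -.8;.46 -.5 0 0 0 0 -.8;.1 -.15 0 0 0 0 -.8;0 0 -.3 0 0 0 -.8;0 0 -.2 0 0 0 -.8'|egrep 'tcp|force'; python3 -m creep '0 0 -.1 0 0 0 -.8;0 0 0 0 0 0 -.8;0 0 0 0 0 0 -.8'
python3 - <<'E'
from h import *
for c in('top','scene'):
    s=snap(c)
    x,y=np.round(proj(s,[.58,-.011,.06])[0]).astype(int);cr=cv2.resize(s['img'][y-25:y+25,x-30:x+30],None,fx=6,fy=6,interpolation=cv2.INTER_CUBIC)
    A=cr if c=='top' else np.hstack([A,cr])
cv2.imwrite('pics/l2.png',A)
E
```

```text
tcp_pos: [0.5791, -0.0099, 0.269]
force: [-0.1, 0.4, -2.1]
grip_force: 68.8
time_s: 28.78
tcp_pos: [0.58, -0.0103, 0.2662]
eef_rot: [[-0.957, -0.29, 0.001], [-0.29, 0.957, 0.0], [-0.001, -0.0, -1.0]]
force: [0.2, 0.4, -1.4]
width: 0.0168
grip_force: 68.8
```

View pics/l2.png

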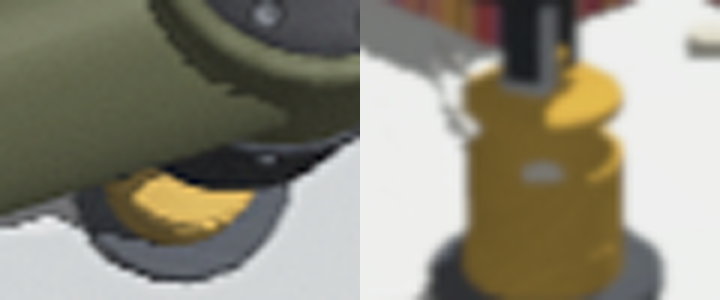

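Lid is level and aligned with the ring; lowering (contact expected at about z = 0.2465).

```bash
python3 -m creep '0 -.012 -.15 0 0 0 -.8;0 0 -.1 0 0 0 -.8;0 0 0 0 0 0 -.8'|egrep 'tcp|force'; python3 -m creep '0 0 -.04 0 0 0 -.8;0 0 0 0 0 0 -.8'|egrep 'tcp|force'; python3 -m creep '0 0 -.025 0 0 0 -.8;0 0 0 0 0 0 -.8'|egrep 'tcp|force'
```

```text
tcp_pos: [0.5797, -0.0115, 0.2494]
force: [0.1, -0.5, -1.2]
grip_force: 68.8
tcp_pos: [0.58, -0.0114, 0.248]
force: [-0.1, 0.1, -2.2]
grip_force: 68.8
tcp_pos: [0.58, -0.0114, 0.2465]
force: [0.5, 0.5, -1.9]
grip_force: 68.9
```

```bash
python3 -m creep '0 0 -.012 0 0 0 -.8;0 0 0 0 0 0 -.8'|egrep 'tcp|force'; python3 -m creep '0 0 -.012 0 0 0 -.8;0 0 0 0 0 0 -.8'|egrep 'tcp|force'
```

```text
tcp_pos: [0.58, -0.0114, 0.2464]
force: [-2.3, -0.6, 1.7]
grip_force: 69.2
tcp_pos: [0.58, -0.0114, 0.2463]
force: [-3.2, 1.6, 5.6]
grip_force: 69.6
```

Seated. Release, lift, back away, and check.

```bash
python3 -m creep '0 0 .01 0 0 0 -.5;0 0 0 0 0 0 -.1;0 0 0 0 0 0 -.1;0 0 0 0 0 0 -.1;0 0 .2 0 0 0 -.1;0 0 .5 0 0 0 -.1;0 0 .6 0 0 0 0;0 0 .4 0 0 0 0'|egrep 'tcp|width'; python3 -m creep '-.5 -.4 0 0 0 0 0;-.5 -.7 0 0 0 0 0;-.5 -.7 0 0 0 0 0;-.5 -.7 0 0 0 0 0;-.3 -.7 0 0 0 0 0;0 -.5 0 0 0 0 0;0 0 0 0 0 0 0;0 0 0 0 0 0 0'
python3 - <<'E'
from h import *
MOD['st']=[(.032,.01),(.032,.068),(.01,.068),(.01,.086)]
for c in('top','scene'):
    s=snap(c)
    print(c,fit(s,'st',(.58,-.011),0,mask(s,'')),fit(s,'low_ring_mid',(.444,-.168)))
    cr=cv2.resize(s['img'][150:270,150:420],None,fx=2.9,fy=2.4,interpolation=cv2.INTER_CUBIC)
    A=cr if c=='top' else np.vstack([A,cr])
cv2.imwrite('pics/fin.png',A)
E
```

```text
tcp_pos: [0.58, -0.0116, 0.3509]
width: 0.0427
time_s: 32.25
tcp_pos: [0.442, -0.2333, 0.3483]
eef_rot: [[-0.957, -0.289, 0.001], [-0.289, 0.957, 0.0], [-0.001, -0.0, -1.0]]
force: [0.3, -0.7, -0.2]
width: 0.0428
grip_force: 0.0
top (array([ 0.5823, -0.0102]), 0.885) (array([ 0.5876, -0.013 ]), 1.081)
scene (array([ 0.5791, -0.0079]), 0.943) (array([ 0.444 , -0.1664]), 0.805)
```

View pics/fin.png

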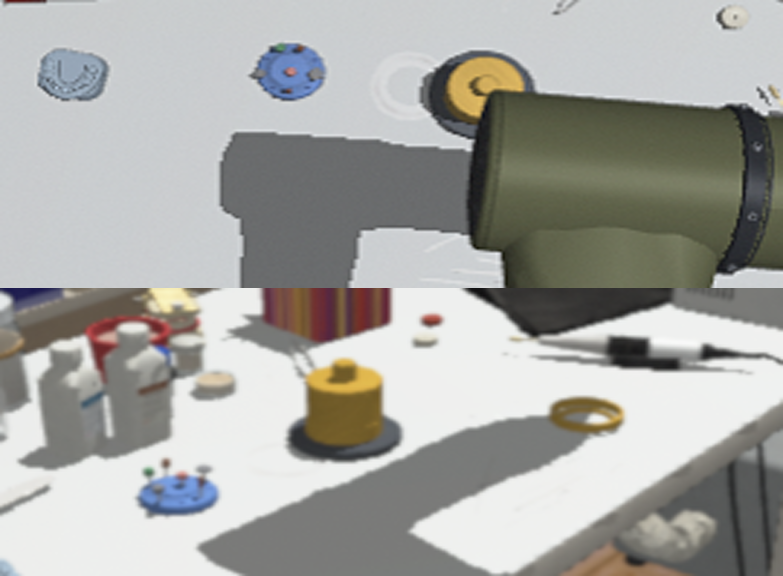

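The picture shows the closed flask, with the lid level, in the middle of the plate. The low ring, cast and bur stand haven't moved, and the gripper is clear of everything.

```bash
python3 -c "from plant import robot; print(robot.close_job())"
```

```text
the job is handed in; nothing more can be done
None
```

The flask is assembled in the middle of the press plate in the order asked (base, die, tall ring, lid), everything is released, the bystanders were left alone, and the job was handed in at about 32 s.

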